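# Shut and lock the gear cover of a leather-edge burnishing machine

### The job

The access cover on top of the burnishing machine's gear case stands open: push it fully shut from above with the fingertips, then set a fingertip in the slot of its quarter-turn fastener and turn it clockwise to its stop, so that the cover is locked. Nothing is to be gripped or lifted: do not swing the cover further open or touch its rubber-lined underside, and leave the tools, tins and other things on the bench and on the machine where they stand.

Things in the scene. Friction and masses are not known exactly. Their poses are not given: they have to be found in the camera images.
- machine: Burnishing machine, bolted down: gear case 200 x 200 mm, rim 90 mm above the bench, on a base plate 230 x 410 x 12 mm. Origin: on the bench under the case's middle. x points from the case's front (cover's free edge) to its back (hinge), y to its left, where motor and burnishing cone reach 250 mm out, up to 100 mm high; z up. Spool and tin stand on its right strip, 152 mm from the middle.
- lid (a joint): Angle (rad) of the access cover on the gear case: 0 shut (flat on the rim), growing as it opens upward, 1.3 at most. Starts at 0.5 to 0.8. Stiff hinge at the back: the cover stays where it is left; about 2 to 5 N downward on its upper face near the free edge swings it shut.
- lid_hinge (a point): Middle of the cover's hinged end, upper face. The hinge line, along the machine's y, lies 5 mm below it (along the cover's normal), 90 mm above the bench and 88 mm behind the machine's origin. x runs in the cover from free edge to hinge, z is its outward normal. The cover: aluminium plate 180 mm from hinge to free edge, 190 mm wide, 5 mm thick, rubber-lined below.
- lid_edge (a point): Middle of the cover's free edge, on its upper face, 180 mm from the hinge; 95 mm above the bench when shut. Axes as lid_hinge. The upper face is bare at both sides of the bezel, for example 150 mm from the hinge and 70 mm to the side of the middle.
- cam (a joint): Quarter-turn fastener (rad): 0 unlocked, growing CLOCKWISE from above to its stop at 1.571, locked. Starts at 0 to 0.3. Slot at 0 along the machine's y, at 1.571 along its x. Stays where left; turns with 0.12 N m (5 N at 24 mm off the axis). Its tongue, under the cover, goes beneath a keeper at the case's front: turned past 0.9 rad with the cover up, it stops the cover from shutting.
- slot (a point): Centre of the slot's floor, on the fastener's axis, in the cover's mid-line 112 mm from the hinge; 99 mm above the bench when shut. x along the slot, z out of it. A bare-metal dial 92 mm across with a straight slot across its face, 40 mm wide, 16 mm deep, 92 mm long. A fixed bezel ring (94 mm inside, 106 mm outside, level with the dial's top) surrounds it and closes the slot's ends.
- spool: Bystander, to be left alone: thread spool, empty wooden flanged spool 44 mm across and 52 mm tall, upright on the machine's base plate, to the right of the case. Origin: centre of its underside.
- tin: Bystander, to be left alone: brass tin, 52 mm across, 55 mm tall, on the machine's base plate, to the right of the case. Origin: centre of its underside.
- mallet: Bystander, to be left alone: hammer, 240 mm long, lying on the bench to the right. Origin: under its middle, on the bench; x along the handle towards the head.
- awl: Bystander, to be left alone: awl, 150 mm long with a dark wooden handle, lying on the bench in front of the machine on the left. Origin: under its middle, on the bench; x towards the point.
- glue_jar: Bystander, to be left alone: glue jar, 68 mm across, 85 mm tall, on the bench to the right. Origin: centre of its underside.
- rivet_tray: Bystander, to be left alone: rivet tray, low wooden tray 110 x 150 x 30 mm, on the bench to the left. Origin: centre of its underside.
- slicker: Bystander, to be left alone: wooden hand slicker, turned dark-wood tool 40 mm across, 88 mm tall, upright on the bench in front of the machine on the right. Origin: centre of its underside.
- brush: Bystander, to be left alone: brush, 170 mm long, lying on the bench to the left. Origin: under its middle, on the bench; x towards the bristles.

How it is judged:
By the outcome, as a careful person would: the job done as asked, in the order asked, and still so for the second after the job is handed in, with the robot touching nothing.
It also fails if it takes over 45 s, if anything falls off the work surface, if the arm or the gripper's body presses on something with over 40 N, if the wrist force passes 120 N, or if a joint passes its speed limit or range.

### The arm

A 6-joint arm with a two-finger parallel gripper is mounted at the origin on the work surface. World frame = base frame: x ahead of the robot, y to its left, z up, the work surface at z = 0. Lengths are in mm, angles in degrees, forces in N, time in s.
With the tool pointing down it reaches from about 350 to 850 mm from the base axis. Payload 8.1 kg.
Tool frame: the origin (TCP) lies on the mounting face of the last link; the fingertips stand 173 mm ahead of it and the grasp point (between the pads) lies 155 mm ahead of it; z points along the fingers, y is the direction in which the jaws open and shut (so a half turn about z gives the same grasp; the last joint's range is limited). The gripper opens to 85 mm and grips with 20 to 120 N. Pads are 22 mm wide; open, the fingers measure 114 mm over their backs; the gripper's body (76 mm by 85 mm) begins 54 mm behind the grasp point. The pads swing forward as they close: fully open they stand 13 mm farther back than shut.
Start: joints at [62.028, 7.471, 85.268, -0, 87.261, -4.893], TCP at [235.178, 551.995, 404.692] pointing down, gripper open.
Joint ranges: [-169.43, 169.43], [-51.17, 129.36], [1.28, 143.12], [-76.62, 256.62], [0, 156.53], [-152.29, 152.29]. Speed limits (degrees/s): [136.94, 136.94, 159.86, 180, 180, 180].

### API

Orientations are given as [roll, pitch, yaw] about the fixed x, y, z axes, in that order (R = Rz(yaw) Ry(pitch) Rx(roll)).
In Python, from bench import * gives the robot as it stands.
- The arm moves only by the shell command python3 -m jog 'ROWS' [FORCE]. ROWS is JSON, a list of rows, each an object of numbers: "tx", "ty", "tz": the shift along the tool's x, y, z as a fraction of full scale; "ax", "ay", "az": the turn, a rotation vector about the tool's x, y, z as a fraction of full scale; "hand": the opening, from 0 (shut) to 1 (fully open). A call has 1 to 5 rows; each row is the pose to reach, as a shift and turn from the pose commanded when the call began, along the tool's axes at that moment; what a row does not reach only later rows make up. Full scale, the value 1, is 150 mm for a shift and 45 degrees for a turn. A row lasts 1/12 s, in which the tool goes at most 41.7 mm and 7.16 degrees, less where a joint would pass 70% of its speed; a pose out of reach is approached as far as the arm can. A call with a number of a shift or a turn outside -1 to 1 is refused whole. A call with a gripper value outside its range is refused whole. The fingers move at their own pace and stop on an object; FORCE is the grip in N (left out, the last holds). Time passes only in rows, so rows that repeat a pose let the fingers close. It gives the time, the measured TCP pose, the force and the opening at its end, in the units of the state.
- sense(): the state, without advancing time (a new reading comes with each control period).
- snapshot(name): name is "scene" or "side" or "wrist"; returns a dict with "pixels" (400x640x3 uint8, red, green, blue), "z_map" (400x640 float32, mm along the optical axis (not along the pixel's ray), 0 where there is no reading), "intrinsics" (3x3 intrinsics, pixels), "D" ([k1, k2, p1, p2, k3] as OpenCV has them; the pictures are not rectified), "R" (3x3) and "t" (3): a world point X has camera coordinates R X + t. Camera axes: x right, y down, z forward; pixel columns grow to the right and rows downward; lengths in mm; the calibration is good to about 2 mm. A picture is of the moment at which its call begins.
- hand_in(): hands the job in, once; it reports no verdict.
The state is a dict: "time": time; "joint_pos": joint angles; "qd": joint speeds; "joint_efforts": joint torques, N m; "tool_pos": TCP position; "tcp_rot": TCP orientation; "ft_force": force on the tool from outside, world axes, zero at the start; "wrist_torque": the same for the moment, N m; "finger_gap": finger opening in mm.
Only numpy, scipy, OpenCV 4.12 (cv2) and the standard library are available. Lean on these libraries where they do the work, as an engineer would, in place of code of your own. Each camera call takes 0.05 s, during which the arm holds its last target.

## Working session

There is one attempt and no reset: what is moved stays moved. The work goes in short steps, Python scripts to look and compute and a shell command to move; the robot and the scene stay as the last step left them, time stands still between calls to the robot, and variables do not carry over. Pictures are saved under pics/ and viewed, and the job is handed in when it is done.

```bash
ls; mkdir -p pics
python3 - <<'E'
from bench import *
import cv2
print(sense())
for n in ["scene","side","wrist"]:
    s=snapshot(n); cv2.imwrite(f"pics/{n}0.png",s["pixels"][:,:,::-1]); print(n,s["intrinsics"],s["D"],s["R"],s["t"],(s["z_map"]>0).mean())
E
```

```text
pics
{'time': 0.0, 'joint_pos': array([ 6.20292746e+01,  7.51418246e+00,  8.53299268e+01, -7.48096135e-05,
        8.72622189e+01, -4.89303738e+00]), 'qd': array([-0.01331264, -0.02190628, -0.03887417,  0.00775921,  0.01286452,
       -0.07084521]), 'joint_efforts': array([-3.60949034e-04, -5.69397998e+01, -5.00548089e+01, -2.00778109e-04,
        1.52231025e-02,  4.68392693e-05]), 'tool_pos': array([235.05560914, 551.7839044 , 403.64758616]), 'tcp_rot': array([-1.79894053e+02, -8.99490010e-03,  1.56922307e+02]), 'ft_force': array([-0.04476314, -0.00667594,  1.4867743 ]), 'wrist_torque': array([-0.05650115,  0.03315595,  0.01955855]), 'finger_gap': 85.41029647103984}
scene [[516.32981859   0.         327.90926048]
 [  0.         516.32981859 202.17524844]
 [  0.           0.           1.        ]] [-0.02883968  0.          0.          0.          0.        ] [[-0.26298697  0.96468303 -0.01498322]
 [ 0.52988271  0.13144106 -0.83782311]
 [-0.80626433 -0.22827591 -0.54573615]] [ 161.15818797 -182.12513452 2055.13748866] 0.969359375
side [[431.3302988    0.         323.0572157 ]
 [  0.         431.3302988  200.16481137]
 [  0.           0.           1.        ]] [-0.07561566  0.          0.          0.          0.        ] [[ 0.69752862 -0.71655141  0.00281149]
 [-0.44544288 -0.43668409 -0.78159302]
 [ 0.56127931  0.54393114 -0.62378238]] [-362.54117548  294.56057357  974.38531562] 0.996109375
wrist [[338.91937574   0.         316.76194435]
 [  0.         338.91937574 199.92385659]
 [  0.           0.           1.        ]] [-0.06167166  0.          0.          0.          0.        ] [[ 0.39222687  0.91986598 -0.00216123]
 [ 0.87179561 -0.37097822  0.31991808]
 [ 0.29347999 -0.12736462 -0.94744274]] [-599.50442159  -40.70517564  379.9589737 ] 0.996078125
```

View pics/scene0.png

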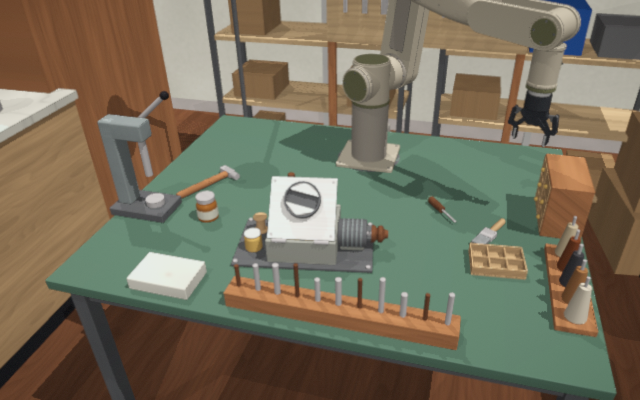

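View pics/side0.png

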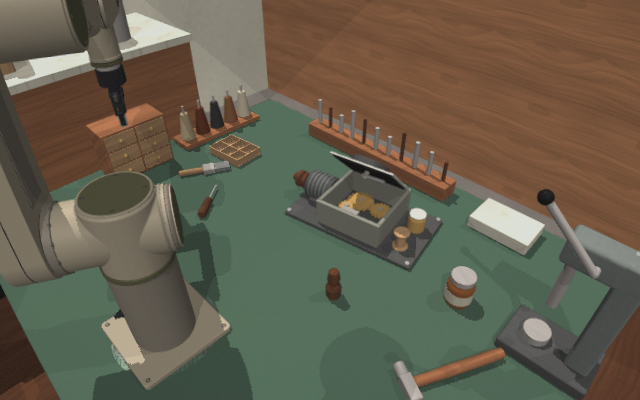

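View pics/wrist0.png

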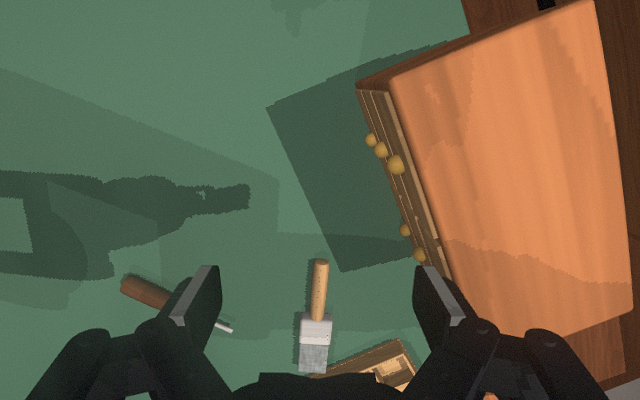

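The scene picture shows the open white cover at about (305,210) with the dial at (302,200). The side picture shows the cover's dark underside at (370,172), so its free edge faces the robot. Next I measure the cover.

```bash
cat > h.py <<'E'
from bench import *
import cv2, numpy as np
def cloud(s):
    z=s["z_map"].astype(float); h,w=z.shape
    u,v=np.meshgrid(np.arange(w),np.arange(h))
    p=cv2.undistortPoints(np.stack([u,v],-1).reshape(-1,1,2).astype(float),s["intrinsics"],s["D"]).reshape(h,w,2)
    c=np.dstack([p[...,0]*z,p[...,1]*z,z])
    return (c-s["t"])@s["R"]   # R^T (c-t)
E
python3 - <<'E'
from h import *
s=snapshot("scene"); P=cloud(s)
im=s["pixels"]
cv2.imwrite("pics/scene_crop.png",cv2.resize(im[160:280,220:400,::-1],None,fx=4,fy=4,interpolation=cv2.INTER_CUBIC))
s2=snapshot("side"); P2=cloud(s2)
cv2.imwrite("pics/side_crop.png",cv2.resize(s2["pixels"][130:280,270:450,::-1],None,fx=4,fy=4,interpolation=cv2.INTER_CUBIC))
hsv=cv2.cvtColor(im,cv2.COLOR_RGB2HSV)
m=((hsv[...,1]<40)&(hsv[...,2]>170)).astype(np.uint8); m[:170]=0;m[270:]=0;m[:,:240]=0;m[:,360:]=0
n,l,st,_=cv2.connectedComponentsWithStats(m); k=1+np.argmax(st[1:,4]); print(st[k])
q=P[l==k]; 
for i in range(5):
    c=q.mean(0); nn=np.linalg.svd(q-c)[2][2]; nn*=np.sign(nn[2]); d=(q-c)@nn; print(len(q),c,nn,d.std()); q=q[abs(d)<max(3,1.5*d.std())]
print("open",np.degrees(np.arccos(nn[2])),"hdg of tilt",np.degrees(np.arctan2(nn[1],nn[0])))
hx=np.array([nn[0],nn[1]])/np.hypot(nn[0],nn[1])
# corners via minAreaRect in plane
ex=np.array([hx[0]*nn[2],hx[1]*nn[2],-np.hypot(nn[0],nn[1])]); ey=np.cross(nn,ex)
a=np.stack([(q-c)@ex,(q-c)@ey],1).astype(np.float32); r=cv2.minAreaRect(a);print(r)
for b in cv2.boxPoints(r): print(c+b[0]*ex+b[1]*ey)
E
```

```text
[ 266  176   74   68 3258]
3258 [639.36817607 -64.80468083 143.71847991] [-0.3160859  -0.13763988  0.93869322] 53.7940810186477
2951 [641.60048906 -62.68364889 134.71158117] [-0.08149579 -0.06798872  0.99435204] 41.11998472439861
2540 [660.37198949 -59.12897112 129.9230032 ] [0.58150882 0.13977887 0.80144205] 18.309203698970308
2471 [663.42993008 -60.67634054 131.0629541 ] [0.68632176 0.12396644 0.71665526] 3.6229469999336317
2192 [662.55197786 -61.94396442 132.08900365] [0.68872851 0.12372135 0.7143851 ] 2.5273933293664568
open 44.40717177760147 hdg of tilt 10.183845447127236
((-13.098526000976562, -2.1190185546875), (153.42662048339844, 192.61285400390625), 2.400655508041382)
[580.5435322   15.66868476 197.71077085]
[ 620.24184009 -172.72420508  192.06517031]
[ 726.88979774 -147.03679175   84.79869607]
[687.19148985  41.35609809  90.44429661]
```

View pics/scene_crop.png

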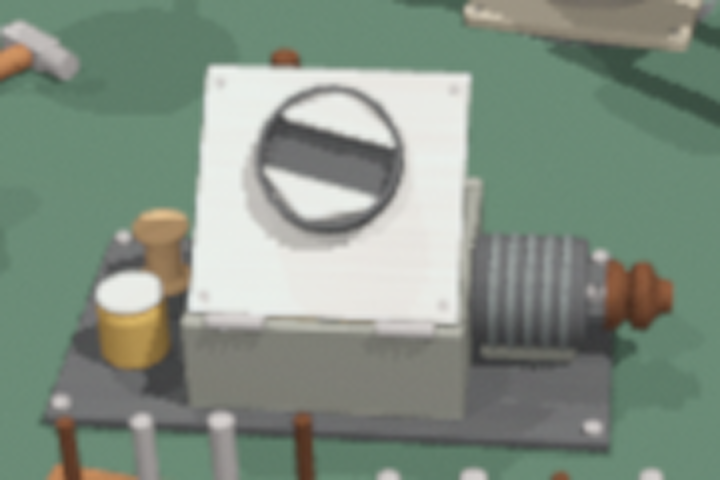

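View pics/side_crop.png

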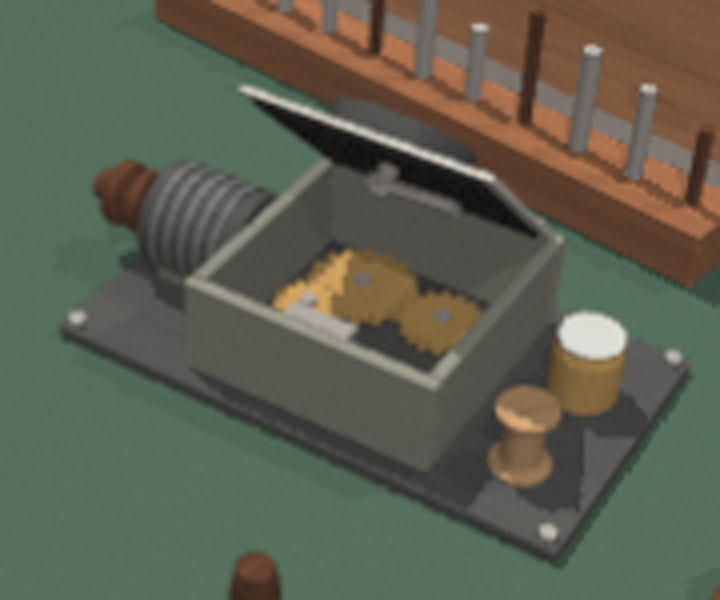

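```bash
cat >> h.py <<'E'
def ray(s,uv):
    p=cv2.undistortPoints(np.array(uv,float).reshape(-1,1,2),s["intrinsics"],s["D"]).reshape(-1,2)
    d=np.c_[p,np.ones(len(p))]@s["R"]; o=-s["R"].T@s["t"]
    return o,d
def onplane(s,uv,n,c):
    o,d=ray(s,uv); return o+d*(((c-o)@n)/(d@n))[:,None]
E
python3 - <<'E'
from h import *
np.set_printoptions(precision=1,suppress=True)
s=snapshot("scene")
n=np.array([.68873,.12372,.71439]);c=np.array([662.55,-61.94,132.09])
uv=np.array([[207,66],[470,75],[463,320],[190,317]])/4+[220-.4,160-.4]
C=onplane(s,uv,n,c); print(C)
for i in range(4): print(np.linalg.norm(C[i]-C[i-1]))
for a,b in((0,1),(3,2)): d=C[b]-C[a]; print(np.degrees(np.arctan2(-d[0],d[1])))
# bench-plane base plate corners (top z=12): 
uv=np.array([[45,418],[607,446],[112,232]])/4+[220-.4,160-.4]
B=onplane(s,uv,np.array([0,0,1.]),np.array([0,0,12.]));print(B); d=B[1]-B[0];print(np.degrees(np.arctan2(-d[0],d[1])),np.linalg.norm(d))
s2=snapshot("side")
uv=np.array([[60,330],[558,560],[690,370]])/4+[270-.4,130-.4]
B=onplane(s2,uv,np.array([0,0,1.]),np.array([0,0,12.]));print(B); d=B[0]-B[1];print(np.degrees(np.arctan2(-d[0],d[1])),np.linalg.norm(d))
d=B[2]-B[1];print(np.degrees(np.arctan2(d[1],d[0])),np.linalg.norm(d)); print("origin",(B[0]+B[2])/2)
# rim corners front at z=90
uv=np.array([[188,282],[435,380],[562,242]])/4+[270-.4,130-.4]
B=onplane(s2,uv,np.array([0,0,1.]),np.array([0,0,90.]));print(B);d=B[0]-B[1];print(np.degrees(np.arctan2(-d[0],d[1])),np.linalg.norm(d));print("origin",(B[0]+B[2])/2)
# slot on dial top plane
uv=np.array([[283,122],[397,149],[264,166],[380,195]])/4+[220-.4,160-.4]
S=onplane(s,uv,n,c+20*n);print(S,S.mean(0))
ex=np.array([n[0]*n[2],n[1]*n[2],-(n[0]**2+n[1]**2)]);ex/=np.linalg.norm(ex);ey=np.cross(n,ex)
for a,b in((0,1),(2,3)): d=S[b]-S[a];print("slot cw angle from +y:",np.degrees(np.arctan2(d@ex,d@ey)))
E
```

```text
[[ 591.4 -172.6  219.9]
 [ 557.9   15.8  219.5]
 [ 681.8   41.9   95.5]
 [ 720.2 -147.4   91.3]]
183.75908770939174
191.30675236716024
177.3037399458443
193.20001157448888
10.083567954734358
11.458830143286782
[[ 762.6 -249.9   12. ]
 [ 692.8  149.1   12. ]
 [ 530.9 -294.4   12. ]]
9.924916655781553 405.0215643199337
[[ 460.6  102.    12. ]
 [ 531.2 -297.5   12. ]
 [ 750.5 -258.7   12. ]]
10.01522301596142 405.667426809775
10.036741733781847 222.76985676301453
origin [605.6 -78.4  12. ]
[[ 498.8    5.1   90. ]
 [ 538.9 -182.    90. ]
 [ 720.  -154.6   90. ]]
12.097008045870954 191.29163535654536
origin [609.4 -74.8  90. ]
[[ 625.6 -103.7  202.9]
 [ 622.9  -20.7  191.2]
 [ 650.4 -110.8  180.2]
 [ 648.2  -26.4  167.8]] [636.8 -65.4 185.5]
slot cw angle from +y: 11.500304565584024
slot cw angle from +y: 12.04282602187293
```

```bash
cat >> h.py <<'E'
from scipy.spatial.transform import Rotation as Rn
O=np.array([610.,-73.]);YAW=10.3
def mw(x,y):
    a=np.radians(YAW);return O+np.array([x*np.cos(a)-y*np.sin(a),x*np.sin(a)+y*np.cos(a)])
def plan(xyz,heading):
    """fractions of full scale from current measured pose to TCP xyz, tool down, jaw-axis heading deg"""
    s=sense();R0=Rn.from_euler('xyz',s["tcp_rot"],degrees=True)
    R1=Rn.from_euler('xyz',[180,0,heading+90],degrees=True)
    d=R0.inv().apply(np.array(xyz)-s["tool_pos"])/150
    r=np.degrees((R0.inv()*R1).as_rotvec())/45
    print("t",s["time"],"pos",s["tool_pos"].round(1),"rpy",s["tcp_rot"].round(2),"f",s["ft_force"].round(1),"tau",s["wrist_torque"].round(2),"gap",round(s["finger_gap"],1))
    print("shift frac",d.round(3),"turn frac",r.round(3))
E
python3 -c "
from h import *
print(mw(-8,72))
plan([*mw(-8,72),455],10.3)"
```

```text
[589.25516021  -3.59069499]
t 0.35 pos [235.1 551.9 404.5] rpy [-179.98   -0.    156.92] f [-0.1 -0.1 -0.2] tau [-0.02  0.01 -0.  ] gap 85.5
shift frac [-3.624 -2.482 -0.336] turn frac [-1.000e-03  0.000e+00  1.258e+00]
```

```bash
python3 -m jog '[{"tx":-0.08,"ty":-0.05,"tz":-0.1,"hand":0},{"tx":-0.2,"ty":-0.14,"tz":-0.22,"hand":0},{"tx":-0.4,"ty":-0.27,"tz":-0.32,"hand":0},{"tx":-0.6,"ty":-0.41,"tz":-0.34,"hand":0},{"tx":-0.8,"ty":-0.55,"tz":-0.34,"hand":0}]' 30
python3 -m jog '[{"tx":-0.2,"ty":-0.14},{"tx":-0.4,"ty":-0.27},{"tx":-0.6,"ty":-0.41},{"tx":-0.8,"ty":-0.55},{"tx":-1.0,"ty":-0.68}]'
python3 -m jog '[{"tx":-0.2,"ty":-0.14,"az":0.1},{"tx":-0.4,"ty":-0.27,"az":0.2},{"tx":-0.6,"ty":-0.41,"az":0.35},{"tx":-0.8,"ty":-0.55,"az":0.48},{"tx":-0.9,"ty":-0.62,"az":0.6}]'
python3 -c "
from h import *
plan([*mw(-8,72),455],10.3)"
```

```text
t 0.35 pos [235.1 551.9 404.5] rpy [-179.98   -0.    156.92] f [-0.1 -0.1 -0.2] tau [-0.02  0.01 -0.  ] gap 85.5
shift frac [-3.624 -2.482 -0.336] turn frac [-1.000e-03  0.000e+00  1.258e+00]invalid input at $[0]: expected keys tx, ty, tz, ax, ay, az, hand
invalid input at $[0]: expected keys tx, ty, tz, ax, ay, az, hand
invalid input at $[0]: expected keys tx, ty, tz, ax, ay, az, hand
```

```bash
python3 -m jog '[{"tx":-0.08,"ty":-0.05,"tz":-0.1,"ax":0,"ay":0,"az":0,"hand":0},{"tx":-0.2,"ty":-0.14,"tz":-0.22,"ax":0,"ay":0,"az":0,"hand":0},{"tx":-0.4,"ty":-0.27,"tz":-0.32,"ax":0,"ay":0,"az":0,"hand":0},{"tx":-0.6,"ty":-0.41,"tz":-0.34,"ax":0,"ay":0,"az":0,"hand":0},{"tx":-0.8,"ty":-0.55,"tz":-0.34,"ax":0,"ay":0,"az":0,"hand":0}]' 30
python3 -m jog '[{"tx":-0.2,"ty":-0.14,"tz":0,"ax":0,"ay":0,"az":0,"hand":0},{"tx":-0.4,"ty":-0.27,"tz":0,"ax":0,"ay":0,"az":0,"hand":0},{"tx":-0.6,"ty":-0.41,"tz":0,"ax":0,"ay":0,"az":0,"hand":0},{"tx":-0.8,"ty":-0.55,"tz":0,"ax":0,"ay":0,"az":0,"hand":0},{"tx":-1,"ty":-0.68,"tz":0,"ax":0,"ay":0,"az":0,"hand":0}]'
python3 -m jog '[{"tx":-0.2,"ty":-0.14,"tz":0,"ax":0,"ay":0,"az":0.1,"hand":0},{"tx":-0.4,"ty":-0.27,"tz":0,"ax":0,"ay":0,"az":0.2,"hand":0},{"tx":-0.6,"ty":-0.41,"tz":0,"ax":0,"ay":0,"az":0.35,"hand":0},{"tx":-0.8,"ty":-0.55,"tz":0,"ax":0,"ay":0,"az":0.48,"hand":0},{"tx":-0.9,"ty":-0.62,"tz":0,"ax":0,"ay":0,"az":0.6,"hand":0}]'
python3 -c "
from h import *
plan([*mw(-8,72),455],10.3)"
```

```text
time: 0.77
tool_pos: [313.8, 428.2, 457.7]
tcp_rot: [179.8, 0.1, 157.0]
ft_force: [0.2, -0.5, -0.2]
finger_gap: 25.6
time: 1.18
tool_pos: [411.7, 274.7, 455.9]
tcp_rot: [180.0, 0.0, 156.9]
ft_force: [0.3, -0.0, 0.2]
finger_gap: 0.4
time: 1.6
tool_pos: [500.4, 134.7, 455.7]
tcp_rot: [-180.0, 0.1, 129.5]
ft_force: [-0.3, 0.8, 0.7]
finger_gap: -0.1
t 1.6 pos [500.4 134.7 455.7] rpy [-1.7999e+02  8.0000e-02  1.2948e+02] f [-0.3  0.8  0.7] tau [-0.03 -0.   -0.01] gap -0.1
shift frac [-1.088 -0.129  0.006] turn frac [0.    0.002 0.649]
```

```bash
python3 -m jog '[{"tx":-0.22,"ty":-0.03,"tz":0,"ax":0,"ay":0,"az":0.12,"hand":0},{"tx":-0.44,"ty":-0.05,"tz":0,"ax":0,"ay":0,"az":0.26,"hand":0},{"tx":-0.65,"ty":-0.08,"tz":0,"ax":0,"ay":0,"az":0.4,"hand":0},{"tx":-0.85,"ty":-0.1,"tz":0,"ax":0,"ay":0,"az":0.53,"hand":0},{"tx":-1,"ty":-0.12,"tz":0,"ax":0,"ay":0,"az":0.65,"hand":0}]'
python3 - <<'E'
from h import *
plan([*mw(-8,72),455],10.3)
for n in["wrist","scene"]:
    s=snapshot(n); cv2.imwrite(f"pics/{n}1.png",s["pixels"][:,:,::-1])
E
```

```text
time: 2.02
tool_pos: [582.4, 9.1, 455.6]
tcp_rot: [180.0, 0.0, 100.3]
ft_force: [0.2, -0.4, 0.2]
finger_gap: 0.1
t 2.0167 pos [582.4   9.1 455.6] rpy [1.7999e+02 3.0000e-02 1.0030e+02] f [ 0.2 -0.4  0.2] tau [0.02 0.   0.01] gap 0.1
shift frac [-0.092  0.03   0.004] turn frac [0.    0.001 0.   ]
```

View pics/wrist1.png

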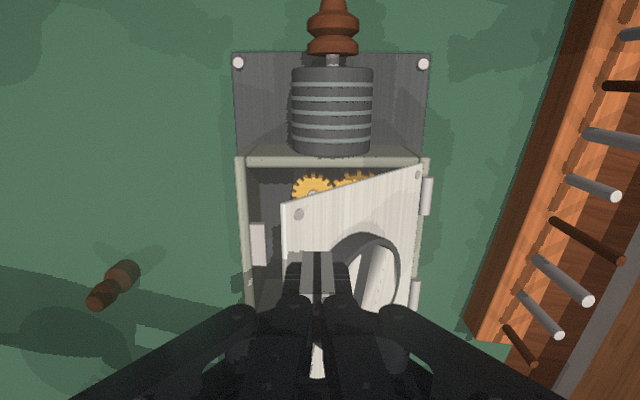

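View pics/scene1.png

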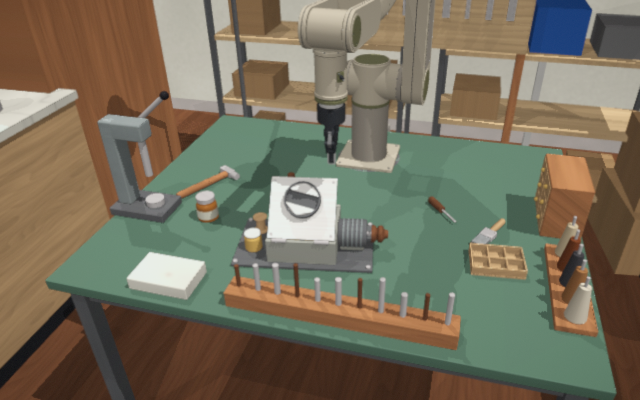

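Tool axes match the machine, and the shut fingertips, around (317,255) in the wrist picture, are over the cover to the left of the bezel at (370,260). Going down to just above contact.

```bash
python3 -m jog '[{"tx":-0.09,"ty":0.03,"tz":0.06,"ax":0,"ay":0,"az":0,"hand":0},{"tx":-0.09,"ty":0.03,"tz":0.2,"ax":0,"ay":0,"az":0,"hand":0},{"tx":-0.09,"ty":0.03,"tz":0.32,"ax":0,"ay":0,"az":0,"hand":0},{"tx":-0.09,"ty":0.03,"tz":0.42,"ax":0,"ay":0,"az":0,"hand":0},{"tx":-0.09,"ty":0.03,"tz":0.45,"ax":0,"ay":0,"az":0,"hand":0}]'
python3 - <<'E'
from h import *
plan([*mw(-8,72),388],10.3)
for n in["wrist","side"]:
    s=snapshot(n); cv2.imwrite(f"pics/{n}2.png",s["pixels"][:,:,::-1])
E
```

```text
time: 2.53
tool_pos: [587.4, -0.6, 384.4]
tcp_rot: [-179.7, -0.1, 100.8]
ft_force: [-0.2, -0.9, -0.8]
finger_gap: -0.1
t 2.5333 pos [587.4  -0.6 384.4] rpy [-1.7973e+02 -9.0000e-02  1.0081e+02] f [-0.2 -0.9 -0.8] tau [ 0.03  0.05 -0.05] gap -0.1
shift frac [-0.022  0.008 -0.024] turn frac [-0.006 -0.002  0.011]
```

View pics/wrist2.png

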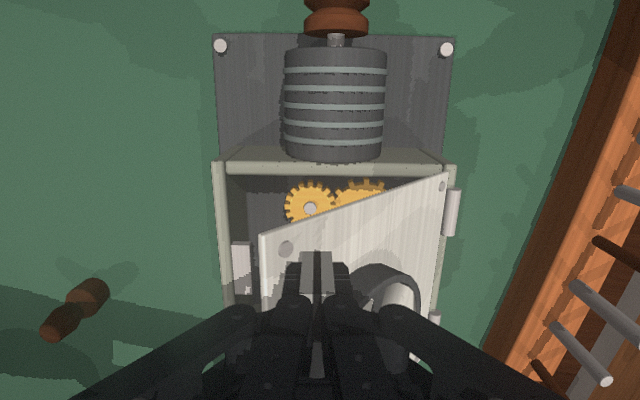

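View pics/side2.png

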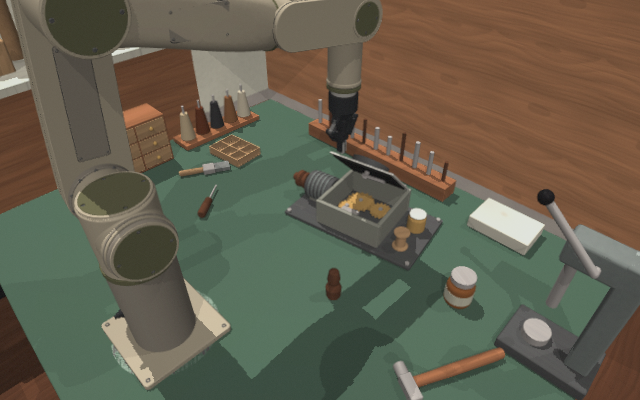

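```bash
python3 -m jog '[{"tx":-0.02,"ty":0,"tz":0.03,"ax":0,"ay":0,"az":0,"hand":0},{"tx":-0.02,"ty":0,"tz":0.06,"ax":0,"ay":0,"az":0,"hand":0},{"tx":-0.02,"ty":0,"tz":0.1,"ax":0,"ay":0,"az":0,"hand":0},{"tx":-0.02,"ty":-0.02,"tz":0.14,"ax":0,"ay":0,"az":0,"hand":0},{"tx":-0.02,"ty":-0.03,"tz":0.18,"ax":0,"ay":0,"az":0,"hand":0}]'
python3 - <<'E'
from h import *
plan([*mw(-8,72),388],10.3)
for n in["wrist","scene"]:
    s=snapshot(n); cv2.imwrite(f"pics/{n}3.png",s["pixels"][:,:,::-1])
E
```

```text
time: 3.05
tool_pos: [584.6, -4.9, 361.7]
tcp_rot: [179.9, 0.0, 100.7]
ft_force: [-0.0, 0.2, 5.0]
finger_gap: -0.3
t 3.05 pos [584.6  -4.9 361.7] rpy [1.7990e+02 3.0000e-02 1.0068e+02] f [-0.   0.2  5. ] tau [-0.04 -0.06  0.03] gap -0.3
shift frac [ 0.003  0.033 -0.175] turn frac [0.002 0.001 0.008]
```

View pics/wrist3.png

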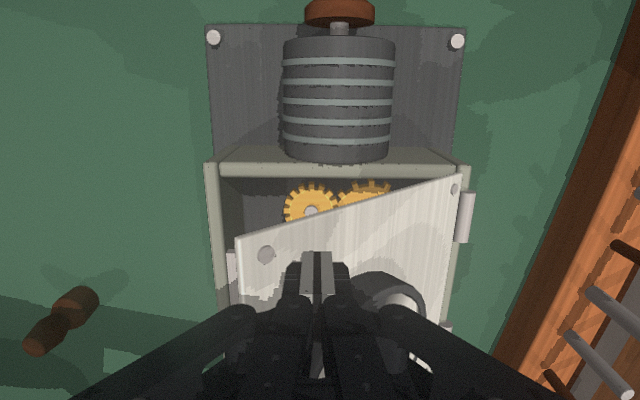

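View pics/scene3.png

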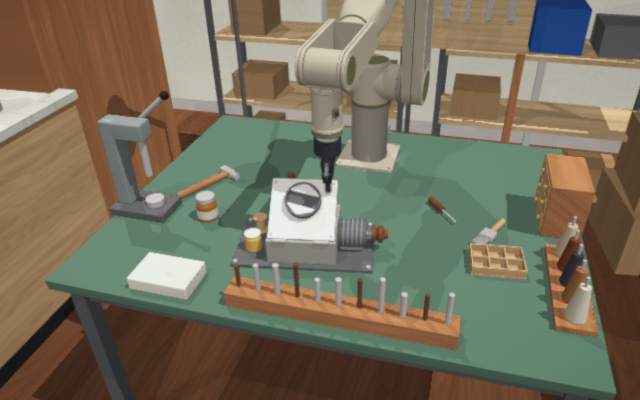

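The fingertips, around (317,255), are touching the cover and it is moving down: 5 N, and the free edge has moved out to u≈237. I keep pushing down along the arc.

```bash
python3 -m jog '[{"tx":0,"ty":-0.02,"tz":0.05,"ax":0,"ay":0,"az":0,"hand":0},{"tx":0,"ty":-0.04,"tz":0.1,"ax":0,"ay":0,"az":0,"hand":0},{"tx":0,"ty":-0.06,"tz":0.15,"ax":0,"ay":0,"az":0,"hand":0},{"tx":0,"ty":-0.08,"tz":0.2,"ax":0,"ay":0,"az":0,"hand":0},{"tx":0,"ty":-0.1,"tz":0.25,"ax":0,"ay":0,"az":0,"hand":0}]'
python3 -m jog '[{"tx":0,"ty":-0.02,"tz":0.04,"ax":0,"ay":0,"az":0,"hand":0},{"tx":0,"ty":-0.03,"tz":0.08,"ax":0,"ay":0,"az":0,"hand":0},{"tx":0,"ty":-0.05,"tz":0.12,"ax":0,"ay":0,"az":0,"hand":0},{"tx":0,"ty":-0.06,"tz":0.16,"ax":0,"ay":0,"az":0,"hand":0},{"tx":0,"ty":-0.07,"tz":0.2,"ax":0,"ay":0,"az":0,"hand":0}]'
python3 - <<'E'
from h import *
plan([*mw(-40,70),268],10.3)
for n in["wrist","scene"]:
    s=snapshot(n); cv2.imwrite(f"pics/{n}4.png",s["pixels"][:,:,::-1])
E
```

```text
time: 3.57
tool_pos: [569.3, -7.7, 322.8]
tcp_rot: [-180.0, -0.0, 100.7]
ft_force: [-0.2, 0.1, 4.3]
finger_gap: -0.3
time: 3.98
tool_pos: [559.3, -9.5, 293.1]
tcp_rot: [180.0, -0.0, 100.7]
ft_force: [0.1, 0.6, 2.7]
finger_gap: -0.1
t 3.9833 pos [559.3  -9.5 293.1] rpy [ 1.8000e+02 -1.0000e-02  1.0067e+02] f [0.1 0.6 2.7] tau [ 0.13 -0.02  0.05] gap -0.1
shift frac [-0.01  -0.01   0.168] turn frac [ 0.    -0.     0.008]
```

View pics/wrist4.png

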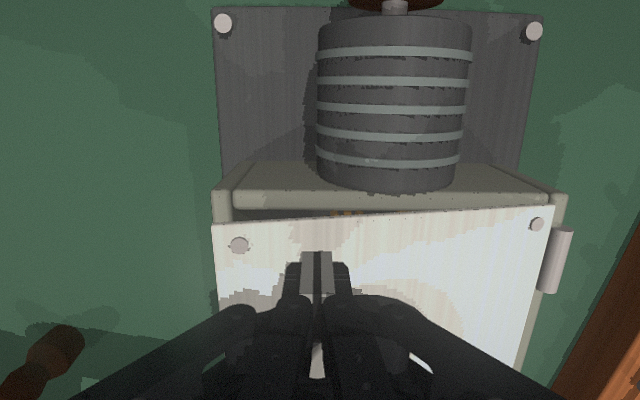

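The cover is nearly down: its side edge at v≈215 still shows a small wedge. Now the last 25 mm.

```bash
python3 -m jog '[{"tx":0,"ty":-0.01,"tz":0.03,"ax":0,"ay":0,"az":0,"hand":0},{"tx":0,"ty":-0.01,"tz":0.06,"ax":0,"ay":0,"az":0,"hand":0},{"tx":0,"ty":-0.01,"tz":0.09,"ax":0,"ay":0,"az":0,"hand":0},{"tx":0,"ty":-0.01,"tz":0.12,"ax":0,"ay":0,"az":0,"hand":0},{"tx":0,"ty":-0.01,"tz":0.14,"ax":0,"ay":0,"az":0,"hand":0}]'
python3 -m jog '[{"tx":0,"ty":0,"tz":0.01,"ax":0,"ay":0,"az":0,"hand":0},{"tx":0,"ty":0,"tz":0.02,"ax":0,"ay":0,"az":0,"hand":0},{"tx":0,"ty":0,"tz":0.02,"ax":0,"ay":0,"az":0,"hand":0}]'
```

```text
time: 4.5
tool_pos: [557.7, -10.0, 271.8]
tcp_rot: [-179.9, 0.0, 100.7]
ft_force: [-1.3, 0.3, 2.3]
finger_gap: -0.1
time: 4.75
tool_pos: [557.9, -9.8, 269.3]
tcp_rot: [-180.0, -0.0, 100.7]
ft_force: [0.6, -0.0, 0.4]
finger_gap: 0.1
```

```bash
python3 -m jog '[{"tx":0,"ty":0,"tz":0.01,"ax":0,"ay":0,"az":0,"hand":0},{"tx":0,"ty":0,"tz":0.02,"ax":0,"ay":0,"az":0,"hand":0},{"tx":0,"ty":0,"tz":0.02,"ax":0,"ay":0,"az":0,"hand":0}]'
python3 - <<'E'
from h import *
plan([*mw(-40,70),268],10.3)
for n in["scene","side"]:
    s=snapshot(n); cv2.imwrite(f"pics/{n}5.png",cv2.resize(s["pixels"][110:290,210:460,::-1],None,fx=3,fy=3))
E
```

```text
time: 5.0
tool_pos: [558.2, -9.8, 268.4]
tcp_rot: [180.0, 0.0, 100.7]
ft_force: [-7.3, -0.1, 13.5]
finger_gap: -0.1
t 5.0 pos [558.2  -9.8 268.4] rpy [1.7997e+02 1.0000e-02 1.0068e+02] f [-7.3 -0.1 13.5] tau [ 0.07  1.33 -0.03] gap -0.1
shift frac [-0.01  -0.002  0.002] turn frac [0.001 0.    0.008]
```

View pics/side5.png

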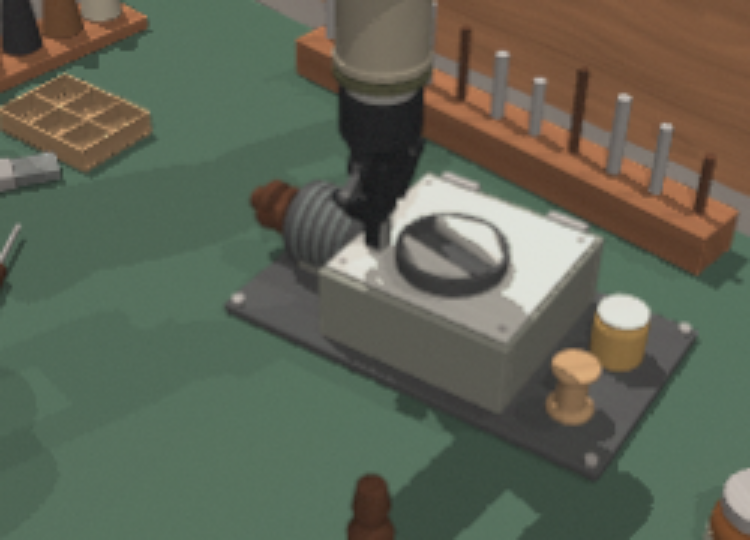

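View pics/scene5.png

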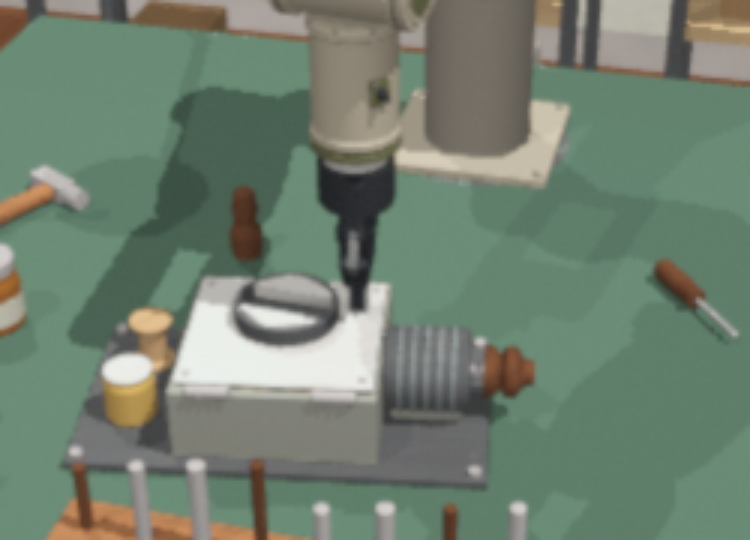

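The 13.5 N reaction with no further travel, and the flush lid in both pictures, show the cover is shut. I lift off and rotate for a look at the slot.

```bash
python3 -m jog '[{"tx":0,"ty":0,"tz":-0.1,"ax":0,"ay":0,"az":0,"hand":0},{"tx":0,"ty":0,"tz":-0.3,"ax":0,"ay":0,"az":-0.12,"hand":0.2},{"tx":0,"ty":0.1,"tz":-0.5,"ax":0,"ay":0,"az":-0.27,"hand":0.4},{"tx":0,"ty":0.2,"tz":-0.7,"ax":0,"ay":0,"az":-0.42,"hand":0.45},{"tx":0,"ty":0.3,"tz":-0.85,"ax":0,"ay":0,"az":-0.57,"hand":0.45}]'
python3 -c "
from h import *
plan([*mw(50,0),400],88.5)"
```

```text
time: 5.52
tool_pos: [602.9, -1.4, 397.4]
tcp_rot: [179.9, 0.1, 126.6]
ft_force: [0.5, 0.0, 0.4]
finger_gap: 38.4
t 5.5167 pos [602.9  -1.4 397.4] rpy [1.7985e+02 1.1000e-01 1.2665e+02] f [0.5 0.  0.4] tau [ 0.03 -0.06 -0.02] gap 38.4
shift frac [-0.559  0.052 -0.016] turn frac [ 0.002  0.004 -1.152]
```

```bash
python3 -m jog '[{"tx":-0.1,"ty":0.01,"tz":0,"ax":0,"ay":0,"az":-0.14,"hand":0.45},{"tx":-0.2,"ty":0.02,"tz":0,"ax":0,"ay":0,"az":-0.29,"hand":0.45},{"tx":-0.3,"ty":0.03,"tz":0,"ax":0,"ay":0,"az":-0.44,"hand":0.45},{"tx":-0.4,"ty":0.04,"tz":0,"ax":0,"ay":0,"az":-0.59,"hand":0.45},{"tx":-0.5,"ty":0.05,"tz":0,"ax":0,"ay":0,"az":-0.74,"hand":0.45}]'
python3 -m jog '[{"tx":0,"ty":-0.05,"tz":0,"ax":0,"ay":0,"az":-0.12,"hand":0.45},{"tx":0,"ty":-0.05,"tz":0,"ax":0,"ay":0,"az":-0.26,"hand":0.45},{"tx":0,"ty":-0.05,"tz":0,"ax":0,"ay":0,"az":-0.39,"hand":0.45},{"tx":0,"ty":-0.05,"tz":0,"ax":0,"ay":0,"az":-0.39,"hand":0.45}]'
python3 - <<'E'
from h import *
plan([*mw(50,0),400],88.5)
for n in["scene","side","wrist"]:
    s=snapshot(n); np.savez(f"pics/{n}6.npz",**s)
    cv2.imwrite(f"pics/{n}6.png",s["pixels"][:,:,::-1])
    if n!="wrist": cv2.imwrite(f"pics/{n}6c.png",cv2.resize(s["pixels"][160:280,(250 if n=="scene" else 290):(400 if n=="scene" else 440),::-1],None,fx=5,fy=5,interpolation=cv2.INTER_CUBIC))
E
```

```text
time: 5.93
tool_pos: [653.2, -57.9, 394.1]
tcp_rot: [180.0, 0.0, 160.0]
ft_force: [1.0, 0.1, 0.0]
finger_gap: 38.4
time: 6.27
tool_pos: [650.2, -64.7, 393.9]
tcp_rot: [180.0, 0.0, 177.4]
ft_force: [-1.1, 0.1, -0.2]
finger_gap: 38.8
t 6.2667 pos [650.2 -64.7 393.9] rpy [179.99   0.   177.43] f [-1.1  0.1 -0.2] tau [0.02 0.01 0.02] gap 38.8
shift frac [-0.06   0.007 -0.04 ] turn frac [ 0.     0.    -0.024]
```

View pics/wrist6.png

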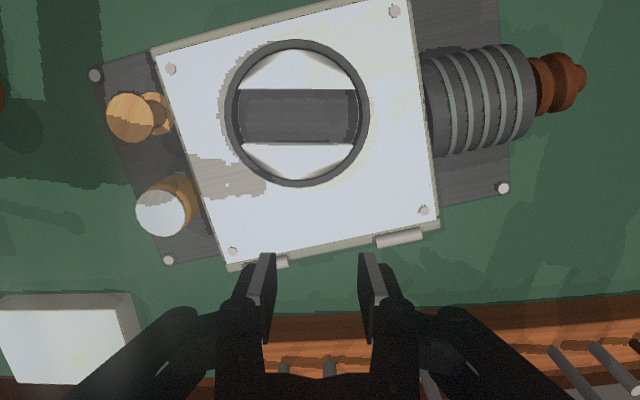

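View pics/side6c.png

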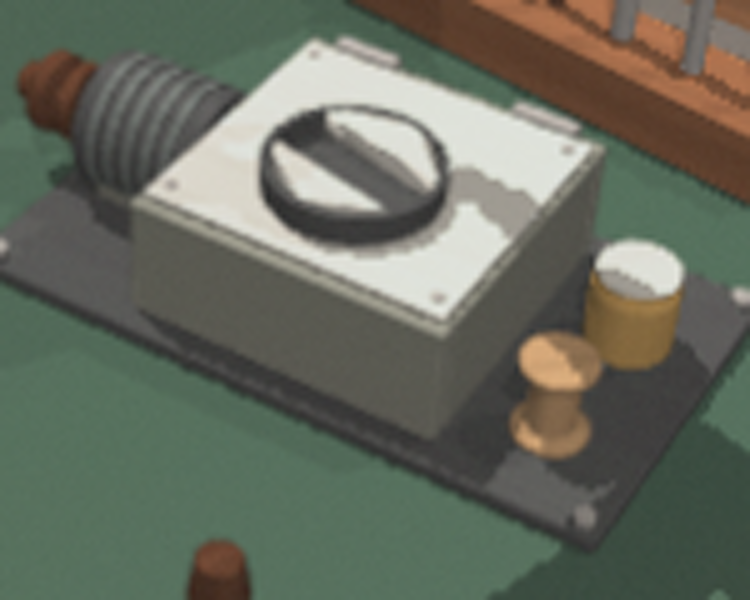

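View pics/scene6c.png

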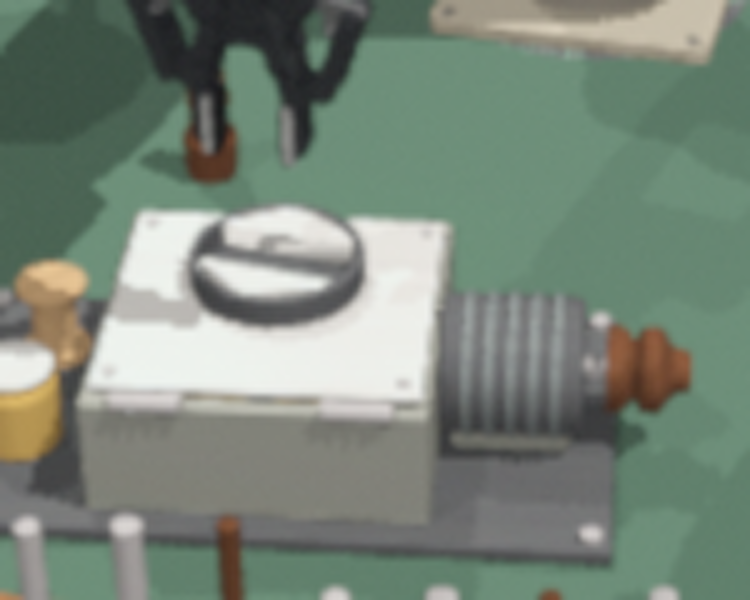

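Wrist view: slot from (237,115) to (357,115), nearly parallel to the jaw axis, with the bezel centred near (297,113). Now I compute the axis position.

Run:
```python
from h import *
np.set_printoptions(precision=1,suppress=True)
s=dict(np.load("pics/wrist6.npz")); im=s["pixels"]; g=cv2.cvtColor(im,cv2.COLOR_RGB2GRAY)
up=np.array([0,0,1.]);c=np.array([0,0,115.])
m=(g<110).astype(np.uint8); m[200:]=0;m[:25]=0;m[:,:210]=0;m[:,385:]=0
cs,_=cv2.findContours(m,cv2.RETR_EXTERNAL,cv2.CHAIN_APPROX_NONE); k=max(cs,key=cv2.contourArea)
pts=k.reshape(-1,2).astype(float); W=onplane(s,pts,up,c)[:,:2]
cc,r=cv2.minEnclosingCircle(W.astype(np.float32)); print("outer circle",cc,r, cv2.fitEllipse(k))
E1=onplane(s,[[237,89],[356,90],[240,142],[356,143]],up,c); print(E1,E1.mean(0))
for a,b in((0,1),(2,3)):
    d=E1[b]-E1[a];print("heading",np.degrees(np.arctan2(d[1],d[0])))
# slot floor extents at z=99
E2=onplane(s,[[297,92],[297,141]],up,np.array([0,0,99.]));print(E2)
P=cloud(s);print("floor z",P[118,297],"lid z",P[205,330],"top",P[65,297],P[160,297])
for f in("scene","side"):
    q=dict(np.load(f"pics/{f}6.npz"));
    uv={"scene":np.array([[275,250.]]),"side":np.array([[353,165.]])}[f]/5+np.array([250 if f=="scene" else 290,160])-.4
    uv={"scene":np.array([[276,253.]]),"side":np.array([[353,160.]])}[f]/5+np.array([250 if f=="scene" else 290,160])-.4
    print(f,onplane(q,uv,up,c))
```

```text
outer circle (587.9566040039062, -75.22857666015625) 52.19407272338867 ((296.53619384765625, 112.72188568115234), (144.18576049804688, 147.52386474609375), 157.16197204589844)
[[ 566.3 -115.3  115. ]
 [ 571.6  -32.3  115. ]
 [ 603.4 -117.6  115. ]
 [ 608.7  -33.   115. ]] [587.5 -74.6 115. ]
heading 86.35727364875613
heading 86.39559337383078
[[571.  -74.4  99. ]
 [607.4 -77.   99. ]]
floor z [590.1 -75.8  97.8] lid z [663.4 -53.5  93.4] top [552.9 -72.4 113.3] [619.6 -77.1 112.6]
scene [[589.4 -75.8 115. ]]
side [[587.7 -76.6 115. ]]
```

```bash
python3 -c "
from h import *
plan([588,-75.5,330],86.5)"
```

```text
t 6.4167 pos [650.1 -64.4 394.1] rpy [1.7999e+02 1.0000e-02 1.7698e+02] f [0.3 0.6 0.6] tau [-0.02  0.01 -0.01] gap 38.5
shift frac [ 0.409 -0.096  0.428] turn frac [0.    0.    0.011]
```

```bash
python3 -m jog '[{"tx":0.1,"ty":-0.03,"tz":0,"ax":0,"ay":0,"az":0.01,"hand":0.45},{"tx":0.25,"ty":-0.06,"tz":0.05,"ax":0,"ay":0,"az":0.01,"hand":0.45},{"tx":0.36,"ty":-0.09,"tz":0.17,"ax":0,"ay":0,"az":0.01,"hand":0.45},{"tx":0.41,"ty":-0.096,"tz":0.3,"ax":0,"ay":0,"az":0.01,"hand":0.45},{"tx":0.41,"ty":-0.096,"tz":0.4,"ax":0,"ay":0,"az":0.01,"hand":0.45}]'
python3 -m jog '[{"tx":0,"ty":0,"tz":0.03,"ax":0,"ay":0,"az":0,"hand":0.45},{"tx":0,"ty":0,"tz":0.03,"ax":0,"ay":0,"az":0,"hand":0.45}]'
python3 - <<'E'
from h import *
plan([588,-75.5,272],86.5)
for n in["side","wrist"]:
    s=snapshot(n)
    cv2.imwrite(f"pics/{n}7.png",s["pixels"][:,:,::-1] if n=="wrist" else cv2.resize(s["pixels"][110:260,270:450,::-1],None,fx=4,fy=4,interpolation=cv2.INTER_CUBIC))
E
```

```text
time: 6.83
tool_pos: [586.4, -75.9, 333.2]
tcp_rot: [-180.0, -0.0, 176.5]
ft_force: [-0.6, -0.9, -1.1]
finger_gap: 38.5
time: 7.0
tool_pos: [587.4, -75.6, 328.2]
tcp_rot: [180.0, -0.1, 176.6]
ft_force: [0.1, 0.3, -0.4]
finger_gap: 38.1
t 7.0 pos [587.4 -75.6 328.2] rpy [ 1.7997e+02 -1.5000e-01  1.7663e+02] f [ 0.1  0.3 -0.4] tau [-0.03 -0.06  0.02] gap 38.1
shift frac [-0.005  0.001  0.375] turn frac [ 0.001 -0.003  0.003]
```

View pics/wrist7.png

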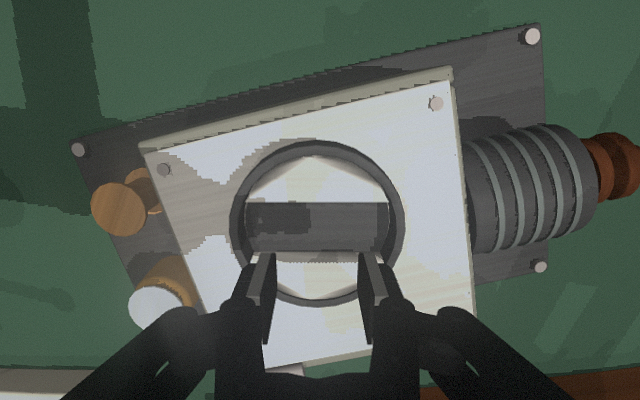

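View pics/side7.png

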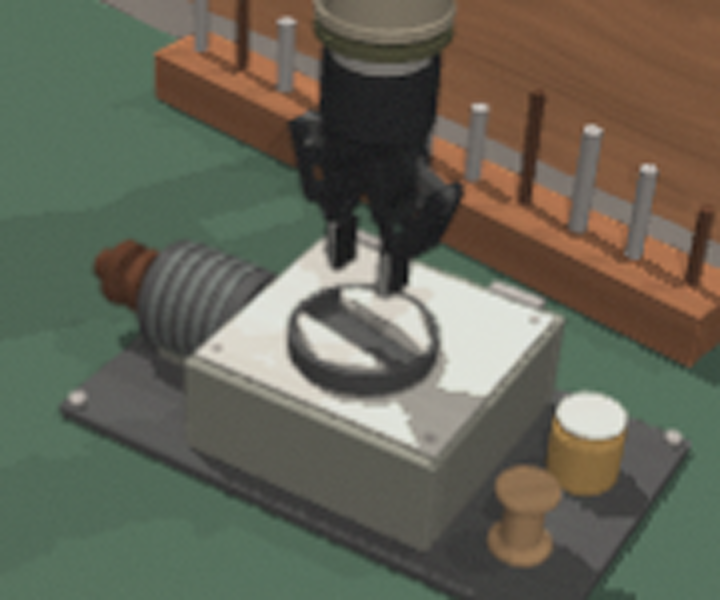

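```bash
python3 - <<'E'
from h import *
s=snapshot("wrist");t=sense()
R=Rn.from_euler('xyz',t["tcp_rot"],degrees=True)
pts=t["tool_pos"]+R.apply([[x,y,169] for x in(-11,0,11) for y in(-19.5,19.5)])
print(cv2.projectPoints(pts,cv2.Rodrigues(s["R"])[0],s["t"],s["intrinsics"],s["D"])[0].reshape(-1,2).round(0))
E
python3 -m jog '[{"tx":0,"ty":0,"tz":0.06,"ax":0,"ay":0,"az":0,"hand":0.45},{"tx":0,"ty":0,"tz":0.12,"ax":0,"ay":0,"az":0,"hand":0.45},{"tx":0,"ty":0,"tz":0.17,"ax":0,"ay":0,"az":0,"hand":0.45},{"tx":0,"ty":0,"tz":0.2,"ax":0,"ay":0,"az":0,"hand":0.45},{"tx":0,"ty":0,"tz":0.2,"ax":0,"ay":0,"az":0,"hand":0.45}]'
python3 - <<'E'
from h import *
plan([588,-75.5,272],86.5)
for n in["wrist"]:
    s=snapshot(n)
    cv2.imwrite(f"pics/{n}8.png",s["pixels"][:,:,::-1])
E
```

```text
[[274. 296.]
 [357. 296.]
 [273. 276.]
 [358. 276.]
 [272. 254.]
 [359. 254.]]
time: 7.57
tool_pos: [587.2, -75.7, 297.5]
tcp_rot: [180.0, -0.2, 176.7]
ft_force: [-0.2, 0.8, -0.7]
finger_gap: 38.7
t 7.5667 pos [587.2 -75.7 297.5] rpy [179.97  -0.18 176.72] f [-0.2  0.8 -0.7] tau [ 0.05 -0.    0.  ] gap 38.7
shift frac [-0.006  0.002  0.17 ] turn frac [ 0.001 -0.004  0.005]
```

View pics/wrist8.png

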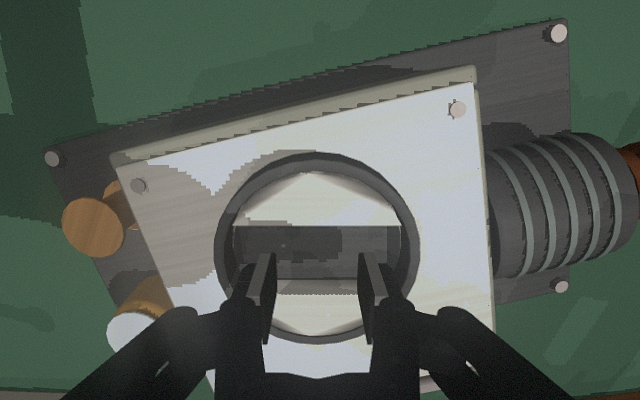

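The slot (v 226–290) is coming under the fingertips (v 254–296), as predicted. I descend into it.

```bash
python3 -m jog '[{"tx":-0.005,"ty":0,"tz":0.04,"ax":0,"ay":0,"az":0,"hand":0.45},{"tx":-0.005,"ty":0,"tz":0.08,"ax":0,"ay":0,"az":0,"hand":0.45},{"tx":-0.005,"ty":0,"tz":0.12,"ax":0,"ay":0,"az":0,"hand":0.45},{"tx":-0.005,"ty":0,"tz":0.15,"ax":0,"ay":0,"az":0,"hand":0.45},{"tx":-0.005,"ty":0,"tz":0.16,"ax":0,"ay":0,"az":0,"hand":0.45}]'
python3 - <<'E'
from h import *
plan([588,-75.5,272],86.5)
for n in["wrist"]:
    s=snapshot(n)
    cv2.imwrite(f"pics/{n}9.png",s["pixels"][:,:,::-1])
E
```

```text
time: 8.03
tool_pos: [588.2, -75.8, 274.3]
tcp_rot: [180.0, -0.1, 176.7]
ft_force: [-0.2, -0.1, -0.6]
finger_gap: 38.6
t 8.0333 pos [588.2 -75.8 274.3] rpy [ 1.7998e+02 -1.0000e-01  1.7672e+02] f [-0.2 -0.1 -0.6] tau [ 0.08 -0.04 -0.01] gap 38.6
shift frac [0.002 0.002 0.015] turn frac [ 0.    -0.002  0.005]
```

View pics/wrist9.png

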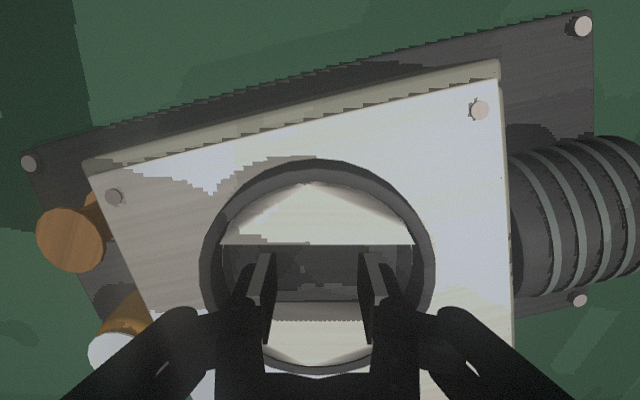

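Fingertips are inside the slot with no contact force. I turn clockwise (+az).

```bash
python3 -m jog '[{"tx":0,"ty":0,"tz":0.013,"ax":0,"ay":0,"az":0.08,"hand":0.45},{"tx":0,"ty":0,"tz":0.013,"ax":0,"ay":0,"az":0.18,"hand":0.45},{"tx":0,"ty":0,"tz":0.013,"ax":0,"ay":0,"az":0.28,"hand":0.45},{"tx":0,"ty":0,"tz":0.013,"ax":0,"ay":0,"az":0.38,"hand":0.45},{"tx":0,"ty":0,"tz":0.013,"ax":0,"ay":0,"az":0.48,"hand":0.45}]'
python3 -m jog '[{"tx":0,"ty":0,"tz":0,"ax":0,"ay":0,"az":0.1,"hand":0.45},{"tx":0,"ty":0,"tz":0,"ax":0,"ay":0,"az":0.2,"hand":0.45},{"tx":0,"ty":0,"tz":0,"ax":0,"ay":0,"az":0.3,"hand":0.45}]'
python3 - <<'E'
from h import *
plan([588,-75.5,271],86.5)
for n in["wrist"]:
    s=snapshot(n)
    cv2.imwrite(f"pics/{n}10.png",s["pixels"][:,:,::-1])
E
```

```text
time: 8.5
tool_pos: [588.8, -76.0, 274.0]
tcp_rot: [180.0, 0.0, 154.9]
ft_force: [-0.2, -0.2, 0.4]
finger_gap: 38.7
time: 8.75
tool_pos: [588.6, -75.8, 274.0]
tcp_rot: [180.0, -0.0, 141.4]
ft_force: [-1.0, 0.7, 0.5]
finger_gap: 38.8
t 8.75 pos [588.6 -75.8 274. ] rpy [ 1.7999e+02 -1.0000e-02  1.4141e+02] f [-1.   0.7  0.5] tau [0.11 0.18 0.14] gap 38.8
shift frac [ 0.005 -0.001  0.02 ] turn frac [ 0.   -0.   -0.78]
```

View pics/wrist10.png

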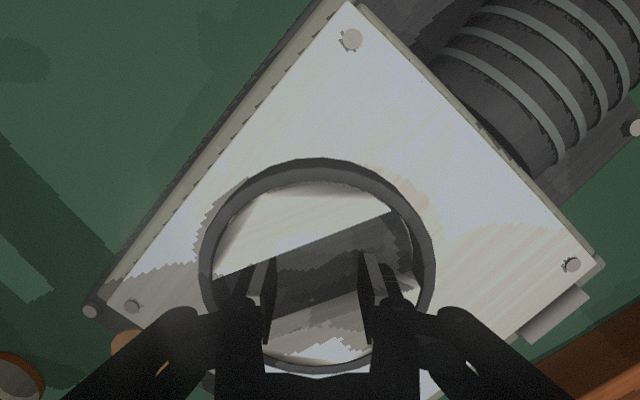

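The dial is following: its slot is tilted about 20° behind the jaw, at (215,278)–(390,210), with 0.14 N·m. Continuing.

```bash
python3 -m jog '[{"tx":0,"ty":0,"tz":0,"ax":0,"ay":0,"az":0.12,"hand":0.45},{"tx":0,"ty":0,"tz":0,"ax":0,"ay":0,"az":0.24,"hand":0.45},{"tx":0,"ty":0,"tz":0,"ax":0,"ay":0,"az":0.36,"hand":0.45},{"tx":0,"ty":0,"tz":0,"ax":0,"ay":0,"az":0.48,"hand":0.45},{"tx":0,"ty":0,"tz":0,"ax":0,"ay":0,"az":0.6,"hand":0.45}]'
python3 -m jog '[{"tx":0,"ty":0,"tz":0,"ax":0,"ay":0,"az":0.1,"hand":0.45},{"tx":0,"ty":0,"tz":0,"ax":0,"ay":0,"az":0.2,"hand":0.45},{"tx":0,"ty":0,"tz":0,"ax":0,"ay":0,"az":0.3,"hand":0.45},{"tx":0,"ty":0,"tz":0,"ax":0,"ay":0,"az":0.4,"hand":0.45},{"tx":0,"ty":0,"tz":0,"ax":0,"ay":0,"az":0.5,"hand":0.45}]'
python3 - <<'E'
from h import *
plan([588,-75.5,271],-10)
for n in["wrist"]:
    s=snapshot(n)
    cv2.imwrite(f"pics/{n}11.png",s["pixels"][:,:,::-1])
E
```

```text
time: 9.22
tool_pos: [588.7, -75.8, 274.0]
tcp_rot: [180.0, -0.0, 114.5]
ft_force: [-2.1, 0.7, 0.9]
finger_gap: 38.9
time: 9.63
tool_pos: [588.7, -75.8, 274.0]
tcp_rot: [180.0, -0.0, 92.0]
ft_force: [-0.4, 0.3, 0.7]
finger_gap: 38.4
t 9.6333 pos [588.7 -75.8 274. ] rpy [ 1.7999e+02 -1.0000e-02  9.2030e+01] f [-0.4  0.3  0.7] tau [0.07 0.11 0.18] gap 38.4
shift frac [ 0.002 -0.005  0.02 ] turn frac [ 0.    -0.     0.267]
```

View pics/wrist11.png

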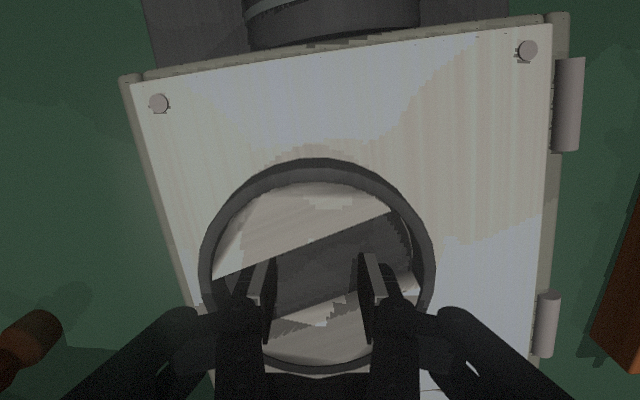

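```bash
python3 -m jog '[{"tx":0,"ty":0,"tz":0,"ax":0,"ay":0,"az":0.08,"hand":0.45},{"tx":0,"ty":0,"tz":0,"ax":0,"ay":0,"az":0.15,"hand":0.45},{"tx":0,"ty":0,"tz":0,"ax":0,"ay":0,"az":0.2,"hand":0.45}]'
python3 -c "
from h import *
plan([588,-75.5,271],-10)"
python3 -m jog '[{"tx":0,"ty":0,"tz":0,"ax":0,"ay":0,"az":0.05,"hand":0.45},{"tx":0,"ty":0,"tz":0,"ax":0,"ay":0,"az":0.08,"hand":0.45}]'
python3 -c "
from h import *
plan([588,-75.5,271],-10)"
```

```text
time: 9.93
tool_pos: [588.7, -75.9, 274.0]
tcp_rot: [180.0, -0.0, 83.2]
ft_force: [-1.0, 0.8, 1.3]
finger_gap: 38.4
t 9.9333 pos [588.7 -75.9 274. ] rpy [ 1.7999e+02 -1.0000e-02  8.3170e+01] f [-1.   0.8  1.3] tau [0.15 0.14 0.15] gap 38.4
shift frac [ 0.002 -0.005  0.02 ] turn frac [ 0.   -0.    0.07]
time: 10.1
tool_pos: [588.7, -75.9, 273.9]
tcp_rot: [180.0, -0.0, 79.6]
ft_force: [-0.4, 1.1, 1.2]
finger_gap: 38.2
t 10.1 pos [588.7 -75.9 273.9] rpy [179.99  -0.    79.59] f [-0.4  1.1  1.2] tau [0.08 0.17 0.13] gap 38.2
shift frac [ 0.002 -0.005  0.02 ] turn frac [ 0.    -0.    -0.009]
```

No stop yet: torque is still the turning level of 0.13 N·m. Small steps on.

```bash
python3 -m jog '[{"tx":0,"ty":0,"tz":0,"ax":0,"ay":0,"az":0.03,"hand":0.45},{"tx":0,"ty":0,"tz":0,"ax":0,"ay":0,"az":0.05,"hand":0.45}]'
python3 -c "
from h import *
plan([588,-75.5,271],-10)"
python3 -m jog '[{"tx":0,"ty":0,"tz":0,"ax":0,"ay":0,"az":0.03,"hand":0.45},{"tx":0,"ty":0,"tz":0,"ax":0,"ay":0,"az":0.05,"hand":0.45}]'
python3 - <<'E'
from h import *
plan([588,-75.5,271],-10)
s=snapshot("wrist")
cv2.imwrite(f"pics/wrist12.png",s["pixels"][:,:,::-1])
E
```

```text
time: 10.27
tool_pos: [588.7, -75.9, 273.9]
tcp_rot: [180.0, -0.0, 77.3]
ft_force: [-0.6, 0.3, 1.9]
finger_gap: 38.4
t 10.2667 pos [588.7 -75.9 273.9] rpy [ 1.7999e+02 -1.0000e-02  7.7280e+01] f [-0.6  0.3  1.9] tau [0.21 0.13 0.11] gap 38.4
shift frac [ 0.001 -0.005  0.02 ] turn frac [ 0.   -0.   -0.06]
time: 10.43
tool_pos: [588.8, -75.8, 274.0]
tcp_rot: [180.0, -0.0, 75.0]
ft_force: [0.2, 1.5, 1.3]
finger_gap: 38.3
t 10.4333 pos [588.8 -75.8 274. ] rpy [ 1.7997e+02 -1.0000e-02  7.4990e+01] f [0.2 1.5 1.3] tau [0.26 0.07 0.95] gap 38.3
shift frac [ 0.001 -0.006  0.02 ] turn frac [ 0.001 -0.    -0.111]
```

View pics/wrist12.png

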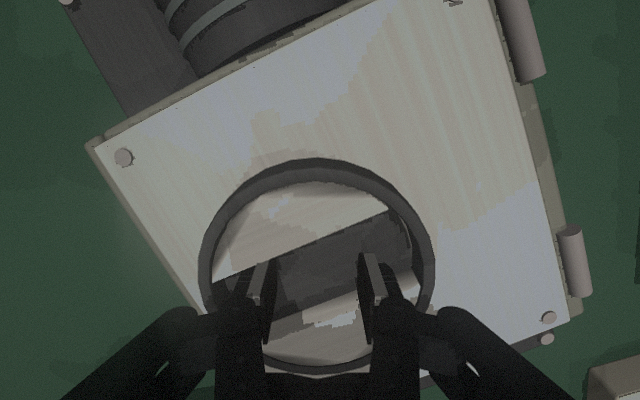

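Torque jumped to 0.95 N·m, so the fastener is at its stop; in the picture the slot is parallel to the lid's side edges. I back off within the slack and lift straight out.

```bash
python3 -m jog '[{"tx":0,"ty":0,"tz":0,"ax":0,"ay":0,"az":-0.1,"hand":0.45},{"tx":0,"ty":0,"tz":0,"ax":0,"ay":0,"az":-0.24,"hand":0.45},{"tx":0,"ty":0,"tz":-0.06,"ax":0,"ay":0,"az":-0.26,"hand":0.45},{"tx":0,"ty":0,"tz":-0.16,"ax":0,"ay":0,"az":-0.26,"hand":0.45},{"tx":0,"ty":0,"tz":-0.35,"ax":0,"ay":0,"az":-0.26,"hand":0.45}]'
python3 -m jog '[{"tx":0,"ty":0,"tz":-0.2,"ax":0,"ay":0,"az":0,"hand":0.45},{"tx":-0.2,"ty":0,"tz":-0.4,"ax":0,"ay":0,"az":0,"hand":0.45},{"tx":-0.4,"ty":0,"tz":-0.6,"ax":0,"ay":0,"az":0,"hand":0.45},{"tx":-0.5,"ty":0,"tz":-0.7,"ax":0,"ay":0,"az":0,"hand":0.45},{"tx":-0.5,"ty":0,"tz":-0.7,"ax":0,"ay":0,"az":0,"hand":0.45}]'
python3 - <<'E'
from h import *
plan([588,-75.5,400],10)
for n in["wrist","scene","side"]:
    s=snapshot(n); np.savez(f"pics/{n}13.npz",**s)
    cv2.imwrite(f"pics/{n}13.png",s["pixels"][:,:,::-1])
E
```

```text
time: 10.9
tool_pos: [587.4, -75.8, 323.5]
tcp_rot: [-179.6, -0.0, 86.5]
ft_force: [1.3, -0.7, -0.1]
finger_gap: 38.3
time: 11.32
tool_pos: [584.7, -154.2, 437.8]
tcp_rot: [179.5, 0.2, 86.4]
ft_force: [0.5, -0.7, 0.2]
finger_gap: 38.4
t 11.3167 pos [ 584.7 -154.2  437.8] rpy [179.51   0.23  86.38] f [ 0.5 -0.7  0.2] tau [ 0.01 -0.08  0.03] gap 38.4
shift frac [ 0.526 -0.013  0.25 ] turn frac [ 0.01   0.006 -0.303]
```

View pics/wrist13.png

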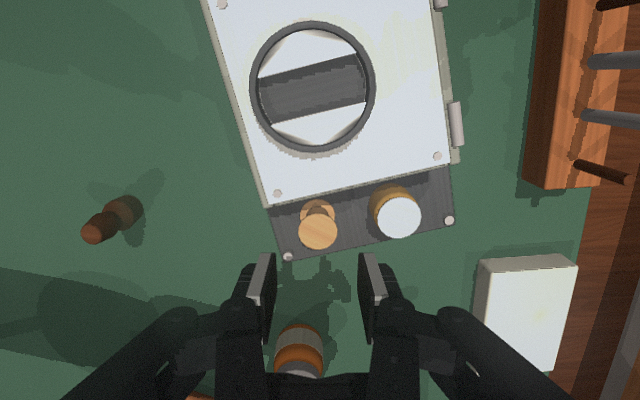

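View pics/scene13.png

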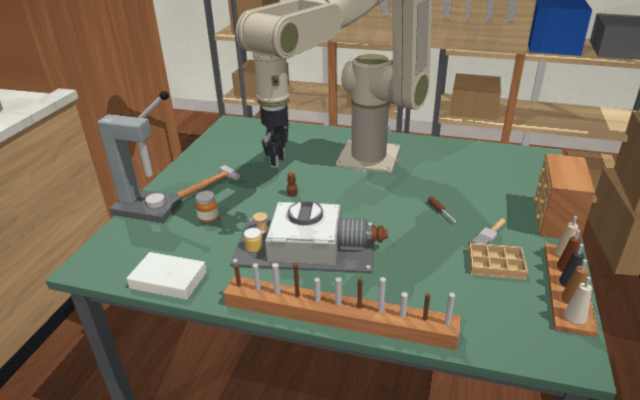

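View pics/side13.png

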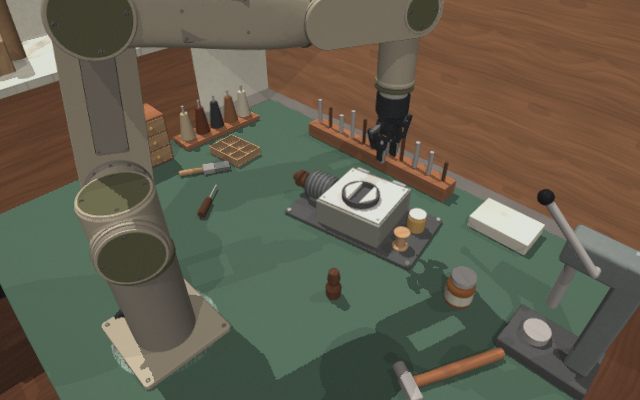

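Run:
```python
from h import *
s=dict(np.load("pics/wrist13.npz")); up=np.array([0,0,1.])
E=onplane(s,[[260,78],[354,54],[274,124],[366,101]],up,np.array([0,0,115.]))
for a,b in((0,1),(2,3)): d=E[b]-E[a];print("slot heading",np.degrees(np.arctan2(d[1],d[0])))
F=onplane(s,[[207,5],[268,207],[268,207],[455,162]],up,np.array([0,0,95.]))
d=F[0]-F[1];print("front edge heading",np.degrees(np.arctan2(d[1],d[0])), "side edge",np.degrees(np.arctan2(*(F[3]-F[2])[[1,0]])))
P=cloud(s)
for u,v in((235,60),(262,170),(400,60),(425,140)): print(P[v-2:v+3,u-2:u+3].reshape(-1,3).mean(0).round(1))
```

```text
slot heading 9.904769732877336
slot heading 10.113604719783643
front edge heading 100.01243510304131 side edge 10.459180383446062
[523.7 -46.5  93.8]
[ 536.1 -145.1   93.7]
[665.7 -55.4  93.6]
[ 689.6 -126.3   93.7]
```

The slot heading is 10.0° and the machine's x is about 10.0–10.4°. The lid is level at z≈93.7 at all four points. Both match shut and locked, so I hand in.

```bash
python3 -c "
from bench import *
print(hand_in())"
```

```text
the job is handed in; nothing more can be done
None
```

The cover is shut and its fastener is locked, and I handed the job in at about 11.5 s of robot time. I pushed the cover down with the closed fingertips to the left of the bezel, until it met the rim at about 13.5 N. Then I set both fingertips, part open, in the slot and turned it clockwise to its stop. Torque was about 0.15 N·m while turning and jumped to 0.95 N·m at the stop. I backed off within the slack and lifted clear.

Last checks:
- **Cover:** it lies level, with four points all within 0.2 mm of z = 93.7 mm. The nominal height is 95 mm, so the 1.3 mm difference is within the 2 mm calibration.
- **Fastener:** the slot's heading is 10.0°, against 10.0–10.5° measured for the cover's own edges, so it lies along the machine's x as it should when locked.
- **Bystanders:** in the pictures, the things on the bench and on the machine look where they were. I judged this by eye and did not measure it.
- **Robot:** the gripper is clear and touching nothing.

No check failed or disagreed.

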